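# Fit the sprung dust cap on the inspection lens

### The arm

A 6-joint arm with a two-finger parallel gripper is mounted at the origin on the work surface. World frame = base frame: x ahead of the robot, y to its left, z up, the work surface at z = 0. Lengths are in m, angles in rad, forces in N, time in s.
With the tool pointing down it reaches from about 0.35 to 0.975 m from the base axis. Payload 7.1 kg.
Tool frame: the origin (TCP) lies at the very end of the fingers, on their centre line; the grasp point (between the pads) lies 19 mm behind it; z points along the fingers, y is the line along which they close (so a half turn about z gives the same grasp; the last joint's range is limited). The gripper opens to 88 mm and grips with 3 to 60 N. Pads are 20 mm wide; open, the fingers measure 115 mm over their backs; the gripper's body (75 mm by 178 mm) begins 61 mm behind the grasp point.
Start: joints at [1.194, 0.423, 1.63, -0, 1.089, -0.019], TCP at [0.219, 0.585, 0.223] pointing down, gripper open.
Joint ranges: [-3, 3], [-0.9, 2.11], [0.09, 2.58], [-1.31, 4.45], [0.11, 2.69], [-2.54, 2.54]. Speed limits (rad/s): [2.39, 2.39, 3.01, 3.14, 3.14, 3.14].

### API

Orientations are given as a unit quaternion [w, x, y, z].
In Python, from cell import robot, viewer, nets gives the robot as it stands.
- The arm moves only by the tool drive_tool, never from a script. Its arguments are lists of equal length, an entry for each row: "jaw": the finger opening in m, from 0 to 0.0878; "linear": the shift along the tool's x, y, z in m, a list of three; "turn": the turn about the tool's z in rad. In form: {"jaw": [jaw, ...], "linear": [[tx, ty, tz], ...], "turn": [turn, ...]}. A call has 1 to 20 rows; each row shifts and turns the commanded pose from where the row before left it, along the tool's axes as they then stand; what a row does not reach is not made up. A row lasts 1/8 s, in which the tool goes at most 62.5 mm and 10.7 degrees, less where a joint would pass 70% of its speed; a pose out of reach is approached as far as the arm can. A call with a gripper value outside its range is refused whole. The fingers move at their own pace and stop on an object; "squeeze" is the grip in N (left out, the last holds). Time passes only in rows, so rows that do not move let the fingers close. It gives the time, the measured TCP pose, the force, the opening and the grip force at its end, in the units of the state.
- robot.get_state(): the state, without advancing time (a new reading comes with each control period).
- viewer.snapshot(name): name is "side" or "top" or "wrist"; returns (picture, depth): 420x560x3 uint8, blue, green, red; 420x560 float32, m along the optical axis (not along the pixel's ray), 0 where there is no reading.
- viewer.camera_model(name): a dict with "fovy" (degrees; the focal length in pixels is half the picture's height over the tangent of half this angle, whatever the lens; pixels are square), "cx", "cy" (the principal point, pixels), "D" ([k1, k2, p1, p2, k3] as OpenCV has them; the pictures are not rectified), "rvec" (rotation vector, rad) and "tvec" (3), from world to camera coordinates, as OpenCV has them; the wrist camera has in their place "T_tool_cam" (4x4, takes a point from camera to tool coordinates, whose origin is the TCP and whose axes are the flange's). Camera axes: x right, y down, z forward; pixel columns grow to the right and rows downward; lengths in m; the calibration is good to about 2 mm. A picture is of the moment at which its call begins: read the wrist's pose just before it. camera_model takes no time and is no camera call.
- robot.sign_off(): hands the job in; it is judged then, once.
Trained networks look in the newest picture that a camera, given by its name, has taken for a name from the list of things; names that differ only in an ending like _2 or _b are one class to them, and where a whole thing is asked for, a point or a joint stands for the part that bears it (a point fixed in the world has none). Each returns a list of dicts, best first, with "confidence" (0 to 1); they miss things now and then, are a little off and sometimes report something else, mostly with a low value. They report only what shows in the picture. A call takes as long as a camera call.
- nets.spot_in(camera, label): "bbox" ([left, top, right, bottom] in pixels, round what is visible of it).
- nets.landmark_of(camera, label): "uv" ([column, row] in pixels: a listed point, or the origin of a listed thing).
The state is a dict: "t": time; "q": joint angles; "qd": joint speeds; "joint_torque": joint torques, N m; "position": TCP position; "tool_rot": TCP orientation; "force": force on the tool from outside, world axes, zero at the start; "moment": the same for the moment, N m; "finger_gap": opening from 0.0 (shut) to 1.0 (fully open); "finger_force": force on a finger pad.
Only numpy, scipy, OpenCV 4.12 (cv2) and the standard library are available. Lean on these libraries where they do the work, as an engineer would, in place of code of your own. Each camera call takes 0.05 s, during which the arm holds its last target. There are 200 camera calls.

### The job

Close up the inspection lens for the night: pick up the sprung dust cap by its two upright tabs, squeezing them together, turn it so its catches line up with the two side slots of the lens nose, and gently push it down into the nose against the sprung seal until it is home. Then let the tabs spread so both catches lock fully into the slots, and take the hand away. Never press on the lens head harder than about 30 N, and leave the other things on the bench where they are.

Things in the scene. Friction and masses are not known exactly. Their poses are not given: they have to be found in the camera images.
- cap: The sprung dust cap, black plastic, about 94 g, upright on the bench. Origin: centre of its underside; z up its axis; the same turned half round. From the bottom: a round plug of diameter 52, 14 mm high, lower edge chamfered; a round flange of diameter 68 from 14 to 17 mm; two upright tabs from 17 to 39 mm. The plug fits the nose's bore with 1.5 mm to spare all round.
- cap_grip (a point): Point on the cap's axis midway between the two upright tabs, 28 mm above the underside. The tabs are plates 20 wide (cap's x), 6 thick, facing each other along the cap's y; outer faces 54 apart free, 42 fully pinched. Grip from above, fingers closing along the cap's y, fingertips just above the flange.
- cap_catch (a point): Point on the cap's axis at the height of the two catches, 4.25 mm above the underside. Each tab carries one catch, 14 wide (x), from 2.5 to 6 mm above the underside, on its own side. It sticks out along y to 31 mm from the axis when free and is drawn inside the plug when fully pinched.
- tab_a (a joint): How far the tab on the cap's +y side is pinched inwards: 0 free (catch out), 0.006 m fully pinched (catch in, on its stop). Its spring pushes back with 3 N at 0 and 6 N at 0.006.
- tab_b (a joint): The same for the tab on the cap's -y side.
- head: The inspection lens head, fixed to the bench: a grey block 90 x 90 x 50 high, a grey barrel (diameter 74, up to 83 mm) and on it, coaxial, an upright aluminium nose: an open tube, bore 55, outside 66. Origin: centre of the block's underside; z up. Two slots go through the nose's wall on the head's +y and -y sides; the cap's y must lie along the head's y (within 10 degrees).
- nose_axis (a point): A point on the nose's axis 105 mm above the bench, fixed to the head. The nose sits on a focusing thread: its rim stands anywhere from 105 to 121 mm above the bench, firm but different each day. This height is not reported: see or feel it. This point does not follow it.
- slot_a (a point): Centre of the nose's +y slot if the rim is at 105 mm (it rises with the rim; this point does not). Each slot is 26 wide, from 5 to 14 mm below the rim. With the cap's flange on the rim the catches are 8 to 11.5 mm below the rim, 3 mm under the slot's top edge; once released the seal lifts the cap by that much until the catches bear on the edge: latched.
- seal (a joint): How far the sprung black sealing ring in the nose (diameter 50, its top 8 mm below the rim at rest) is pressed down: 0 at rest, 0.006 m with the flange on the rim, about 0.003 m once latched. It pushes up with 2 N at 0, 6.5 N at 0.003, 11 N at 0.006 m; beyond that the flange meets the rim, rigid. To latch, keep it pressed by more than 0.003 m (some 8 to 10 N) while the tabs spread.
- slip_cap: Bystander: a plain black round cap without tabs, diameter 64, 14 high. Origin: centre of the underside.
- gauge_ring: Bystander: steel ring, diameter 44, 15 high.
- filter_puck: Bystander: aluminium disc, diameter 48, 12 high.
- cleaner: Bystander: white bottle, diameter 40, 90 high.
- driver: Bystander: screwdriver, 170 long.
- sample_block: Bystander: aluminium block 70 x 35 x 25 high.
- foot: Bystander: black rubber disc, diameter 60, 20 high.

How it is judged:
By the outcome, as a careful person would: the job done as asked, in the order asked, and still so for the second after the job is handed in, with the robot touching nothing.
It also fails if it takes over 42 s, if anything falls off the work surface, if the arm or the gripper's body presses on something with over 40 N, if the wrist force passes 120 N, or if a joint passes its speed limit or range.

## Working session

There is one attempt and no reset: what is moved stays moved. The work goes in short steps, Python scripts to look and compute and a tool call to move; the robot and the scene stay as the last step left them, time stands still between calls to the robot, and variables do not carry over. Pictures are saved under pics/ and viewed, at most 10 in all, crops included, and the job is handed in when it is done.

Besides the shell and the picture viewer there is one more tool, called after ">>>" as name(argument=value, ...) on one line, values as JSON. drive_tool: Moves the arm, as the interface text tells. Its arguments: {"type":"object","properties":{"jaw":{"type":"array","items":{"type":"number"}},"linear":{"type":"array","items":{"type":"array","items":{"type":"number"}}},"turn":{"type":"array","items":{"type":"number"}},"squeeze":{"type":"number"}},"required":["jaw","linear","turn"]}

```bash
ls; mkdir -p pics; cat > h.py <<'E'
import numpy as np, cv2
from scipy.spatial.transform import Rotation as R
from cell import robot, viewer, nets
def model(name, st=None):
    m=viewer.camera_model(name); f=210/np.tan(np.radians(m["fovy"])/2)
    K=np.array([[f,0,m["cx"]],[0,f,m["cy"]],[0,0,1.]]); D=np.array(m["D"],float)
    if "rvec" in m:
        Rc=cv2.Rodrigues(np.array(m["rvec"],float))[0]; t=np.array(m["tvec"],float).ravel()
        T=np.eye(4);T[:3,:3]=Rc.T;T[:3,3]=-Rc.T@t
    else:
        st=st or robot.get_state(); T=np.eye(4)
        q=st["tool_rot"];T[:3,:3]=R.from_quat([q[1],q[2],q[3],q[0]]).as_matrix();T[:3,3]=st["position"]
        T=T@np.array(m["T_tool_cam"])
    return K,D,T
def ray(M,uv):
    K,D,T=M; p=cv2.undistortPoints(np.array(uv,float).reshape(-1,1,2),K,D).reshape(-1,2)
    return T[:3,3],np.c_[p,np.ones(len(p))]@T[:3,:3].T
def onz(M,uv,z):
    o,d=ray(M,uv); return o+d*((z-o[2])/d[:,2])[:,None]
def cloud(M,depth):
    v,u=np.nonzero(depth>0); o,d=ray(M,np.c_[u,v]); return o+d*depth[v,u][:,None],u,v
E
python3 - <<'E'
from h import *
for c in("top","side"):
    p,d=viewer.snapshot(c); cv2.imwrite(f"pics/{c}0.png",p); np.save(f"pics/{c}0.npy",d); M=model(c)
    for n,z in(("cap_grip",.028),("cap",0),("head",0),("nose_axis",.105),("slot_a",.0955),("slip_cap",0),("cleaner",0)):
        r=nets.landmark_of(c,n)[:2]
        for x in r: print(c,n,round(x["confidence"],2),np.round(x["uv"]),onz(M,x["uv"],z).round(4))
s=robot.get_state();print(s)
E
```

```text
pics
top cap_grip 0.82 [215. 206.] [[0.5494 0.1689 0.028 ]]
top cap_grip 0.18 [330. 200.] [[ 0.5705 -0.1651  0.028 ]]
top cap 0.61 [214. 209.] [[0.5413 0.1767 0.    ]]
top cap 0.58 [342. 202.] [[ 0.5688 -0.2065  0.    ]]
top head 0.72 [332. 203.] [[ 0.563  -0.1763  0.    ]]
top head 0.27 [216. 207.] [[0.5483 0.1715 0.    ]]
top nose_axis 0.67 [343. 199.] [[ 0.5619 -0.1906  0.105 ]]
top nose_axis 0.3 [334. 201.] [[ 0.5575 -0.1669  0.105 ]]
top slot_a 0.94 [328. 200.] [[ 0.5599 -0.1531  0.0955]]
top slot_a 0.69 [273. 248.] [[ 0.4284 -0.0029  0.0955]]
top slip_cap 0.94 [274. 214.] [[ 0.5286 -0.0036  0.    ]]
top cleaner 0.64 [239. 146.] [[0.7363 0.1066 0.    ]]
side cap_grip 0.86 [230. 279.] [[0.5561 0.1608 0.028 ]]
side cap 0.69 [232. 292.] [[0.5463 0.1742 0.    ]]
side head 0.83 [267. 178.] [[ 0.5748 -0.1786  0.    ]]
side nose_axis 0.66 [274. 145.] [[ 0.5634 -0.1988  0.105 ]]
side slot_a 0.81 [268. 160.] [[ 0.5644 -0.1547  0.0955]]
side slip_cap 0.7 [260. 232.] [[ 0.5389 -0.003   0.    ]]
side cleaner 0.94 [169. 245.] [[0.7341 0.099  0.    ]]
{'t': 0.8, 'q': array([ 1.19398697e+00,  4.23043877e-01,  1.62987872e+00,  1.80794663e-06,
        1.08862758e+00, -1.89742627e-02]), 'qd': array([-2.03168299e-03, -8.27097969e-05, -1.64325060e-04,  9.22256312e-04,
       -1.68407092e-03,  4.00640541e-04]), 'joint_torque': array([-9.06536607e-04, -5.44518936e+01, -2.74037611e+01,  6.44339318e-02,
        1.66202453e-02,  1.61966909e-05]), 'position': array([0.2188624 , 0.58541923, 0.22271851]), 'tool_rot': array([3.39015295e-06, 1.77964915e-01, 9.84036833e-01, 2.09809382e-05]), 'force': array([0.11885914, 0.61135905, 0.71626253]), 'moment': array([-0.01872573,  0.01843895, -0.0496382 ]), 'finger_force': 0.0, 'finger_gap': 0.9986357954464302}
```

```bash
python3 - <<'E'
import cv2,numpy as np
a=cv2.imread("pics/top0.png")[120:290,160:420];b=cv2.imread("pics/side0.png")[100:330,140:400]
a=cv2.resize(a,None,fx=2,fy=2);b=cv2.resize(b,None,fx=1,fy=1)
a=cv2.resize(a,(520,340));c=np.zeros((340,780,3),np.uint8);c[:,:520]=a;c[:230,520:]=b;cv2.imwrite("pics/a.png",c)
E
```

```text
(no output)
```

View pics/a.png

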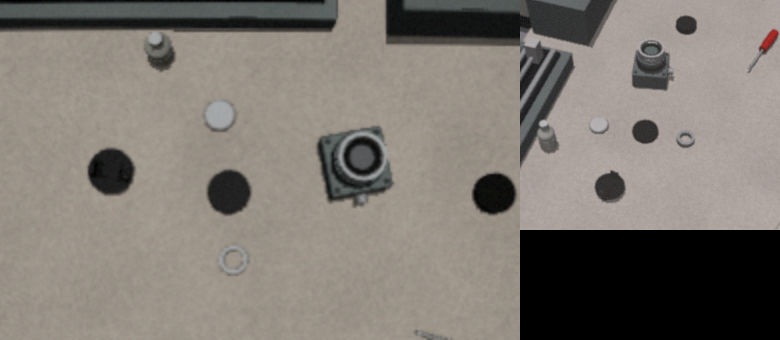

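```bash
python3 - <<'E'
from h import *
for c in("top","side"):
    M=model(c);P,u,v=cloud(M,np.load(f"pics/{c}0.npy"))
    print(c,"cam",M[2][:3,3].round(3))
    for n,cx,cy,h0 in(("cap",.549,.169,.033),("capfl",.549,.169,.012),("nose",.563,-.19,.1),("clean",.735,.1,.08)):
        s=(abs(P[:,0]-cx)<.06)&(abs(P[:,1]-cy)<.06)&(P[:,2]>h0)
        q=P[s]
        if len(q): print(n,len(q),"min",q.min(0).round(4),"max",q.max(0).round(4),"med",np.median(q,0).round(4),"z90",np.percentile(q[:,2],[50,80,95]).round(4))
E
```

```text
top cam [ 0.426 -0.025  1.159]
cap 34 min [0.5382 0.1438 0.0338] max [0.5645 0.1969 0.043 ] med [0.5513 0.1702 0.0383] z90 [0.0383 0.0404 0.0424]
capfl 415 min [0.5196 0.1379 0.0129] max [0.5852 0.2038 0.043 ] med [0.5502 0.1702 0.0183] z90 [0.0183 0.0211 0.0378]
nose 196 min [ 0.5323 -0.2189  0.1   ] max [ 0.5986 -0.1531  0.1121] med [ 0.5637 -0.1834  0.1059] z90 [0.1059 0.1077 0.1096]
clean 44 min [0.7222 0.0912 0.0817] max [0.7408 0.1106 0.0949] med [0.7312 0.1016 0.0896] z90 [0.0896 0.0909 0.0935]
side cam [0.294 0.734 1.064]
cap 70 min [0.5394 0.1438 0.0331] max [0.5673 0.1981 0.0445] med [0.5537 0.1901 0.0389] z90 [0.0389 0.0407 0.0419]
capfl 662 min [0.5198 0.1389 0.0126] max [0.5872 0.2042 0.0445] med [0.5515 0.1711 0.0188] z90 [0.0188 0.0227 0.0391]
nose 240 min [ 0.5349 -0.22    0.1   ] max [ 0.6001 -0.1491  0.1129] med [ 0.5681 -0.188   0.1057] z90 [0.1057 0.1078 0.1096]
clean 66 min [0.723  0.0919 0.0803] max [0.7414 0.1127 0.0955] med [0.7312 0.1041 0.0904] z90 [0.0904 0.0925 0.0935]
```

The cap (about 0.551, 0.171) has its tabs roughly along world y. The head is near (0.566, -0.186), turned about 10°. The bystanders are clear of the path. Next I'll go above the cap.

>>> drive_tool(jaw=[0.0878, 0.0878, 0.0878, 0.0878, 0.0878, 0.0878, 0.0878, 0.0878, 0.0878, 0.0878, 0.0878, 0.0878, 0.0878], linear=[[-0.0455, -0.0272, 0], [-0.0455, -0.0272, 0], [-0.0455, -0.0272, 0], [-0.0455, -0.0272, 0], [-0.0455, -0.0272, 0], [-0.0455, -0.0272, 0], [-0.0455, -0.0272, 0], [-0.0455, -0.0272, 0], [-0.0455, -0.0272, 0], [-0.0455, -0.0272, 0], [0, 0, 0], [0, 0, 0], [0, 0, 0]], turn=[0, 0, 0, 0, 0, 0, 0, 0, 0, 0, -0.18, -0.178, 0])

```text
t: 2.42
position: [0.5498, 0.1711, 0.2227]
tool_rot: [-0.0, 0.001, 1.0, 0.0]
force: [0.3, 0.8, -0.4]
finger_gap: 1.002
finger_force: 0.0
```

```bash
cat >> h.py <<'E'
def wrist(tag):
    st=robot.get_state(); p,d=viewer.snapshot("wrist"); cv2.imwrite(f"pics/{tag}.png",p); np.save(f"pics/{tag}.npy",d)
    return st,model("wrist",st),p,d
def toolfrom(st,dw):
    q=st["tool_rot"]; return R.from_quat([q[1],q[2],q[3],q[0]]).inv().apply(dw)
E
python3 - <<'E'
from h import *
st,M,p,d=wrist("w0")
print(st["position"],st["tool_rot"],st["force"]); print(np.array(viewer.camera_model("wrist")["T_tool_cam"]).round(3))
for n,z in(("cap_grip",.028),("cap",0)):
    for x in nets.landmark_of("wrist",n)[:2]: print(n,x["confidence"],x["uv"],onz(M,x["uv"],z).round(4))
P,u,v=cloud(M,d)
s=(abs(P[:,0]-.551)<.05)&(abs(P[:,1]-.171)<.05)&(P[:,2]>.012);q=P[s];print("fl",q.min(0),q.max(0))
q=P[s&(P[:,2]>.035)&(P[:,2]<.043)]; print(len(q))
if len(q)>10:
    a=cv2.minAreaRect(q[:,:2].astype(np.float32)*1000);print(a)
    for sg in(1,-1):
        k=q[(q[:,1]-.171)*sg>0]; print(k[:,:2].mean(0),k.min(0),k.max(0))
E
```

```text
[0.54984485 0.17109434 0.22265806] [-3.01236918e-05  9.12395075e-04  9.99999583e-01  8.03764693e-06] [ 0.28608448  0.79679487 -0.43540164]
[[-0.001 -0.965 -0.262  0.071]
 [ 1.    -0.001 -0.    -0.   ]
 [-0.    -0.262  0.965 -0.162]
 [ 0.     0.     0.     1.   ]]
cap_grip 0.73 [283.3, 186.2] [[0.555  0.1706 0.028 ]]
cap 0.86 [284.8, 180.1] [[0.5545 0.1722 0.    ]]
cap 0.2 [140.8, 255.7] [[0.6394 0.0114 0.    ]]
fl [0.51626903 0.12100193 0.01267048] [0.58700918 0.22099951 0.3395618 ]
269
((553.5711059570312, 171.35726928710938), (54.500640869140625, 19.911516189575195), 81.66630554199219)
[0.55662754 0.19482433] [0.54705459 0.19121828 0.03511318] [0.56663202 0.19892836 0.040064  ]
[0.55012992 0.14741429] [0.54097242 0.14367149 0.03533316] [0.55939944 0.15151986 0.04016216]
```

View pics/w0.png

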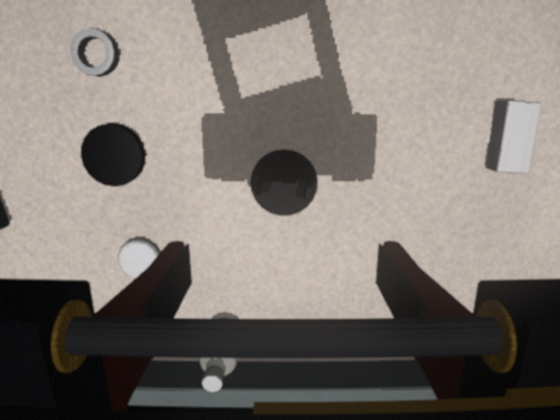

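Picture: the cap is at pixel (284,182), its tabs about 8° off the finger line. The sample block, slip cap and puck are all clear of the fingers.

>>> drive_tool(jaw=[0.0878, 0.0878, 0.0878, 0.0878, 0.0878, 0.0878, 0.0878, 0.0878, 0.04, 0.04, 0.04, 0.04, 0.04], linear=[[-0.0035, 0, 0], [0, 0, 0.045], [0, 0, 0.045], [0, 0, 0.045], [0, 0, 0.045], [0, 0, 0.015], [0, 0, 0.008], [0, 0, 0], [0, 0, 0], [0, 0, 0], [0, 0, 0], [0, 0, 0], [0, 0, 0]], turn=[0.14, 0, 0, 0, 0, 0, 0, 0, 0, 0, 0, 0, 0], squeeze=18)

```text
t: 4.2
position: [0.5535, 0.1714, 0.0201]
tool_rot: [0.0, 0.07, 0.998, 0.0]
force: [-1.7, -0.7, 4.7]
finger_gap: 0.482
finger_force: 6.0
```

>>> drive_tool(jaw=[0.03, 0.03, 0.03], linear=[[0, 0, 0], [0, 0, 0], [0, 0, 0]], turn=[0, 0, 0], squeeze=20)

```text
t: 4.58
position: [0.5535, 0.1714, 0.0202]
tool_rot: [0.0, 0.07, 0.998, 0.0]
force: [-1.8, 0.7, 6.7]
finger_gap: 0.471
finger_force: 20.0
```

>>> drive_tool(jaw=[0.03, 0.03, 0.03, 0.03, 0.03, 0.03, 0.03, 0.03, 0.03, 0.03, 0.03, 0.03, 0.03], linear=[[0, 0, -0.02], [0, 0, -0.045], [0, 0, -0.045], [0, 0, -0.05], [-0.0174, -0.049, 0], [-0.0174, -0.049, 0], [-0.0174, -0.049, 0], [-0.0174, -0.049, 0], [-0.0174, -0.049, 0], [-0.0174, -0.049, 0], [-0.0174, -0.049, 0], [0, 0, 0], [0, 0, 0]], turn=[0, 0, 0, 0, 0, 0, 0, 0, 0, 0, 0, 0, 0])

```text
t: 6.2
position: [0.6256, -0.1851, 0.18]
tool_rot: [-0.0, 0.07, 0.998, 0.0]
force: [-0.1, -0.3, -0.9]
finger_gap: 0.471
finger_force: 20.0
```

```bash
python3 - <<'E'
from h import *
st,M,p,d=wrist("w1")
print(st["position"],st["force"],st["finger_gap"])
for n,z in(("nose_axis",.105),("head",0),("slot_a",.097),("cap_grip",.17)):
    for x in nets.landmark_of("wrist",n)[:2]: print(n,round(x["confidence"],2),np.round(x["uv"]),onz(M,x["uv"],z).round(4))
P,u,v=cloud(M,d)
s=(abs(P[:,0]-.566)<.07)&(abs(P[:,1]+.186)<.07)
q=P[s&(P[:,2]>.095)&(P[:,2]<.13)];print("n",len(q),q.min(0).round(4),q.max(0).round(4),np.percentile(q[:,2],[5,25,50,75,95]).round(4))
print(np.histogram(q[:,2],bins=np.arange(.095,.13,.002)))
top=q[q[:,2]>np.percentile(q[:,2],40)]
pts=top[:,:2]; A=np.c_[pts,np.ones(len(pts))]; s3=np.linalg.lstsq(A,(pts**2).sum(1),rcond=None)[0]; print("circ",s3[:2]/2,np.sqrt(s3[2]+(s3[:2]**2).sum()/4))
k=P[s&(abs(P[:,2]-.05)<.006)]; print("block",len(k)); print(cv2.minAreaRect(k[:,:2].astype(np.float32)*1000))
E
```

```text
[ 0.62558223 -0.18505706  0.18000341] [-0.10206561 -0.30520047 -0.94254036] 0.47054358611408265
nose_axis 0.68 [266. 131.] [[ 0.5692 -0.1883  0.105 ]]
head 0.67 [273. 120.] [[ 0.5661 -0.1858  0.    ]]
slot_a 0.81 [314. 109.] [[ 0.5605 -0.1567  0.097 ]]
cap_grip 0.82 [282. 273.] [[ 0.6358 -0.1872  0.17  ]]
n 5946 [ 0.5349 -0.22    0.095 ] [ 0.6011 -0.1535  0.1079] [0.0966 0.0976 0.1001 0.1056 0.1065]
(array([ 621, 2265,  124,   96,  585, 2196,   59,    0,    0,    0,    0,
          0,    0,    0,    0,    0,    0]), array([0.095, 0.097, 0.099, 0.101, 0.103, 0.105, 0.107, 0.109, 0.111,
       0.113, 0.115, 0.117, 0.119, 0.121, 0.123, 0.125, 0.127, 0.129]))
circ [ 0.56783581 -0.18664985] 0.029200343994498598
block 4067
((568.2713623046875, -186.579833984375), (90.74030303955078, 90.62150573730469), 11.236799240112305)
```

View pics/w1.png

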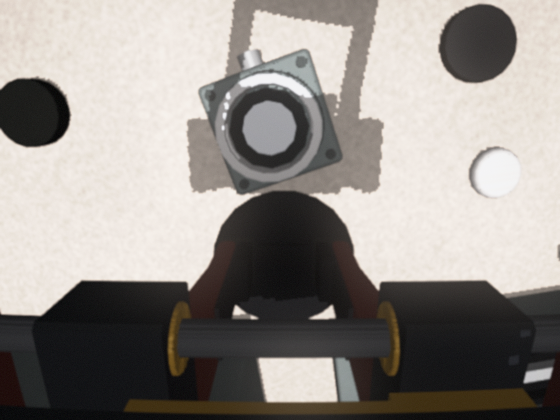

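```bash
python3 - <<'E'
from h import *
def rotm(q): return R.from_quat([q[1],q[2],q[3],q[0]])
K,D,_=model("wrist"); Ttc=np.array(viewer.camera_model("wrist")["T_tool_cam"])
d=np.load("pics/w0.npy"); P,u,v=cloud((K,D,Ttc),d)   # tool coords
h=.22266-P[:,2]; s=(np.hypot(P[:,0]+.0035,P[:,1])<.045)
k=P[s&(h>.008)&(h<.0205)]; (c,r)=cv2.minEnclosingCircle(k[:,:2].astype(np.float32)*1000);print("w0 flange tool",c,r,len(k))
P,u,v=cloud((K,D,Ttc),np.load("pics/w1.npy"))
z=P[:,2]; s=(np.hypot(P[:,0],P[:,1])<.045)
print(np.histogram(z[s],bins=np.arange(-.05,.03,.004)))
k=P[s&(z>-.006)&(z<.008)]; (c,r)=cv2.minEnclosingCircle(k[:,:2].astype(np.float32)*1000);print("w1 flange tool",c,r,len(k),"z",np.median(k[:,2]))
k=P[s&(z<-.014)&(z>-.03)&(abs(P[:,1])<.022)]; print("tabs",len(k),k.min(0).round(4) if len(k) else'',k.max(0).round(4) if len(k) else '')
E
```

```text
w0 flange tool (-4.21247673034668, 0.04159672185778618) 33.7288703918457 3060
(array([ 486,  464,  439,  410,  376,  336,  320,  933,  877,  304,  298,
        281, 2036, 8719,   42,    0,    0,    0,    0]), array([-0.05 , -0.046, -0.042, -0.038, -0.034, -0.03 , -0.026, -0.022,
       -0.018, -0.014, -0.01 , -0.006, -0.002,  0.002,  0.006,  0.01 ,
        0.014,  0.018,  0.022,  0.026]))
w1 flange tool (-0.6818810105323792, -0.18721328675746918) 34.46059036254883 11078 z 0.0036322803305103846
tabs 1829 [-0.0113 -0.022  -0.03  ] [ 0.0109  0.022  -0.014 ]
```

>>> drive_tool(jaw=[0.03, 0.03, 0.03, 0.03, 0.03, 0.03], linear=[[0.0286, -0.0048, 0], [0.0286, -0.0048, 0], [0, 0, 0.02], [0, 0, 0.02], [0, 0, 0.005], [0, 0, 0]], turn=[0, 0, -0.17, -0.167, 0, 0])

```text
t: 7.2
position: [0.5682, -0.1865, 0.1347]
tool_rot: [-0.0, -0.097, 0.995, 0.0]
force: [-0.3, -0.4, -1.4]
finger_gap: 0.468
finger_force: 20.0
```

```bash
python3 - <<'E'
from h import *
s=robot.get_state(); print(s["position"],s["tool_rot"],s["force"],toolfrom(s,np.array([.5676,-.1866,.127])-s["position"]))
E
```

```text
[ 0.56821073 -0.18645399  0.13473191] [-1.70898029e-04 -9.71552655e-02  9.95269219e-01  8.18050416e-05] [-0.25992575 -0.40451221 -1.41633547] [ 6.24934198e-04 -2.66561050e-05  7.73211158e-03]
```

>>> drive_tool(jaw=[0.03, 0.03, 0.03, 0.03, 0.03], linear=[[0.0006, 0, 0.004], [0, 0, 0.004], [0, 0, 0.003], [0, 0, 0.002], [0, 0, 0]], turn=[0, 0, 0, 0, 0])

```text
t: 7.82
position: [0.5674, -0.187, 0.1215]
tool_rot: [-0.0, -0.098, 0.995, 0.0]
force: [-0.1, -0.2, -2.0]
finger_gap: 0.47
finger_force: 20.0
```

>>> drive_tool(jaw=[0.03, 0.03, 0.03, 0.03, 0.03], linear=[[0, 0, 0.002], [0, 0, 0.002], [0, 0, 0.002], [0, 0, 0.001], [0, 0, 0]], turn=[0, 0, 0, 0, 0])

```text
t: 8.45
position: [0.5677, -0.187, 0.1151]
tool_rot: [0.0, -0.098, 0.995, -0.0]
force: [-2.6, 0.1, 4.1]
finger_gap: 0.471
finger_force: 20.0
```

>>> drive_tool(jaw=[0.03, 0.03, 0.03, 0.03], linear=[[0, 0, 0.001], [0, 0, 0.001], [0, 0, 0.0007], [0, 0, 0]], turn=[0, 0, 0, 0])

```text
t: 8.95
position: [0.5677, -0.187, 0.1128]
tool_rot: [0.0, -0.098, 0.995, -0.0]
force: [-4.5, 1.5, 9.5]
finger_gap: 0.473
finger_force: 20.0
```

>>> drive_tool(jaw=[0.03, 0.03, 0.03], linear=[[0.0003, 0, 0.0005], [0, 0, 0.0004], [0, 0, 0]], turn=[0, 0, 0])

```text
t: 9.32
position: [0.5677, -0.1871, 0.1123]
tool_rot: [0.001, -0.098, 0.995, -0.0]
force: [-1.6, 1.2, 10.6]
finger_gap: 0.468
finger_force: 20.0
```

>>> drive_tool(jaw=[0.03, 0.03, 0.03], linear=[[0, 0, 0.0004], [0, 0, 0.0004], [0, 0, 0]], turn=[0, 0, 0])

```text
t: 9.7
position: [0.5677, -0.1871, 0.1122]
tool_rot: [0.001, -0.098, 0.995, -0.0]
force: [-5.7, 3.2, 17.7]
finger_gap: 0.469
finger_force: 20.0
```

Stiff now: the flange is on the rim. The fingertips are still about 3 mm above it, so I'll ease the grip, keeping the tabs pinched, and slide them down onto the flange.

>>> drive_tool(jaw=[0.03, 0.03, 0.03], linear=[[0.0003, 0.0, 0], [0, 0, 0.0003], [0, 0, 0.0003]], turn=[0, 0, 0], squeeze=8)

```text
t: 10.07
position: [0.5679, -0.1871, 0.1112]
tool_rot: [0.001, -0.098, 0.995, -0.0]
force: [-2.1, 3.0, 11.4]
finger_gap: 0.48
finger_force: 7.9
```

>>> drive_tool(jaw=[0.03, 0.03, 0.03, 0.03], linear=[[0, 0, 0.0005], [0, 0, 0.0005], [0, 0, 0.0004], [0, 0, 0]], turn=[0, 0, 0, 0])

```text
t: 10.58
position: [0.5681, -0.187, 0.1097]
tool_rot: [0.001, -0.098, 0.995, -0.0]
force: [-1.8, 2.9, 9.8]
finger_gap: 0.474
finger_force: 8.0
```

>>> drive_tool(jaw=[0.03, 0.03, 0.03, 0.03], linear=[[0, 0, 0.0003], [0, 0, 0.0003], [0, 0, 0.0003], [0, 0, 0]], turn=[0, 0, 0, 0])

```text
t: 11.08
position: [0.5681, -0.187, 0.1094]
tool_rot: [0.001, -0.098, 0.995, -0.0]
force: [-3.4, 3.4, 16.5]
finger_gap: 0.478
finger_force: 10.4
```

>>> drive_tool(jaw=[0.044, 0.046, 0.048, 0.05, 0.052, 0.054, 0.056, 0.057, 0.057], linear=[[0, 0, 0], [0, 0, 0], [0, 0, 0], [0, 0, 0], [0, 0, 0], [0, 0, 0], [0, 0, 0], [0, 0, 0], [0, 0, 0]], turn=[0, 0, 0, 0, 0, 0, 0, 0, 0])

```text
t: 12.2
position: [0.5686, -0.1882, 0.1094]
tool_rot: [0.002, -0.099, 0.995, -0.001]
force: [-1.9, -1.6, 13.3]
finger_gap: 0.648
finger_force: 6.9
```

>>> drive_tool(jaw=[0.059, 0.061, 0.063, 0.063], linear=[[0, 0, 0], [0, 0, 0], [0, 0, 0], [0, 0, 0]], turn=[0, 0, 0, 0])

```text
t: 12.7
position: [0.569, -0.1886, 0.1094]
tool_rot: [0.002, -0.099, 0.995, -0.002]
force: [0.3, -3.8, 10.7]
finger_gap: 0.72
finger_force: 5.4
```

```bash
python3 - <<'E'
from h import *
st,M,p,d=wrist("w2")
cv2.imwrite("pics/w2c.png",cv2.resize(p[150:330,150:410],None,fx=3,fy=3,interpolation=cv2.INTER_CUBIC).clip(0,85)*3)
print(st["position"],st["force"],st["finger_force"],st["finger_gap"])
E
```

```text
[ 0.5690215  -0.18863138  0.10937096] [ 0.34569107 -3.82825157 10.7005665 ] 5.417540685011772 0.7198785077173734
```

View pics/w2c.png

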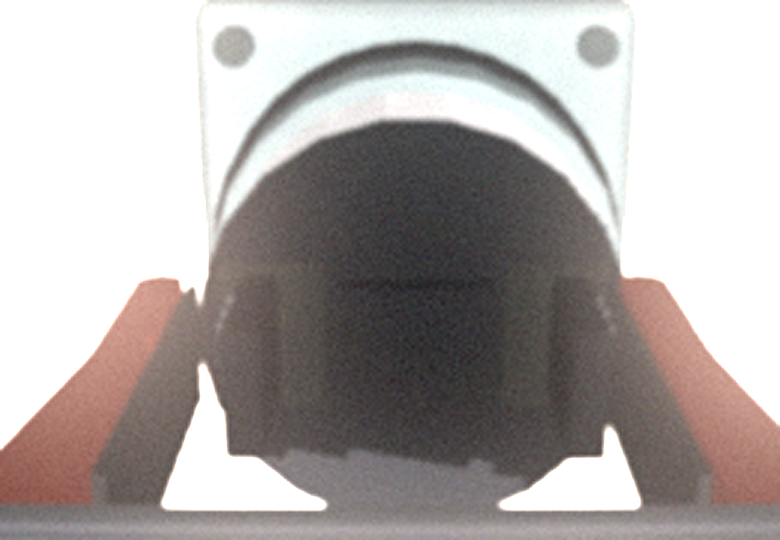

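The crop shows both tabs spread symmetrically (inner faces about columns 330 and 500, flange 205–615), with the fingertips just on the flange edge. I'll lift gently.

>>> drive_tool(jaw=[0.063, 0.063, 0.066, 0.07, 0.075, 0.08, 0.08, 0.08, 0.08, 0.08, 0.08], linear=[[0, 0, -0.0007], [0, 0, -0.001], [0, 0, -0.002], [0, 0, -0.003], [0, 0, -0.005], [0, 0, -0.01], [0, 0, -0.02], [0, 0, -0.03], [-0.03, 0, -0.02], [-0.03, 0, 0], [0, 0, 0]], turn=[0, 0, 0, 0, 0, 0, 0, 0, 0, 0, 0])

```text
t: 14.12
position: [0.6272, -0.1749, 0.1997]
tool_rot: [0.001, -0.099, 0.995, -0.0]
force: [-0.1, -0.2, 0.3]
finger_gap: 0.909
finger_force: 0.0
```

```bash
python3 - <<'E'
from h import *
st,M,p,d=wrist("w3")
sp,sd=viewer.snapshot("side")
c=np.zeros((420,800,3),np.uint8); c[:,:480]=p[:,40:520]; c[:320,480:]=cv2.resize(sp[115:215,220:320],(320,320),interpolation=cv2.INTER_CUBIC); cv2.imwrite("pics/e.png",(c.astype(float)*1.6).clip(0,255))
print(st["position"],st["force"],st["finger_force"])
P,u,v=cloud(M,d); q=P[(np.hypot(P[:,0]-.568,P[:,1]+.1867)<.036)]
print(np.histogram(q[:,2],bins=np.arange(.096,.146,.002)))
f=q[(q[:,2]>.108)&(q[:,2]<.118)]; A=np.c_[f[:,:2]-[.568,-.1867],np.ones(len(f))]; print("flange plane",np.linalg.lstsq(A,f[:,2],rcond=None)[0],np.median(f[:,2]))
t=q[q[:,2]>.125]; print("tabs",cv2.minAreaRect(t[:,:2].astype(np.float32)*1000))
P,u,v=cloud(model("side"),sd);q=P[(np.hypot(P[:,0]-.568,P[:,1]+.1867)<.03)];print("side z",np.percentile(q[:,2],[50,97]))
E
```

```text
[ 0.62718998 -0.174915    0.19974272] [-0.1496051 -0.1748626  0.3238533] 0.0
(array([   0,    0,    0,    0,    0,    0,   40, 4247, 2477,  866,   37,
         22,   17,   17,    9,   31,   39,   39,  509,  161,    0,    0,
          0,    0]), array([0.096, 0.098, 0.1  , 0.102, 0.104, 0.106, 0.108, 0.11 , 0.112,
       0.114, 0.116, 0.118, 0.12 , 0.122, 0.124, 0.126, 0.128, 0.13 ,
       0.132, 0.134, 0.136, 0.138, 0.14 , 0.142, 0.144]))
flange plane [0.00345799 0.00114909 0.11214927] 0.11187262866920528
tabs ((581.0439453125, -184.81680297851562), (45.64274978637695, 55.56517791748047), 11.309395790100098)
side z [0.11596129 0.44294166][ WARN:0@1.717] global loadsave.cpp:1063 imwrite_ Unsupported depth image for selected encoder is fallbacked to CV_8U.
```

View pics/e.png

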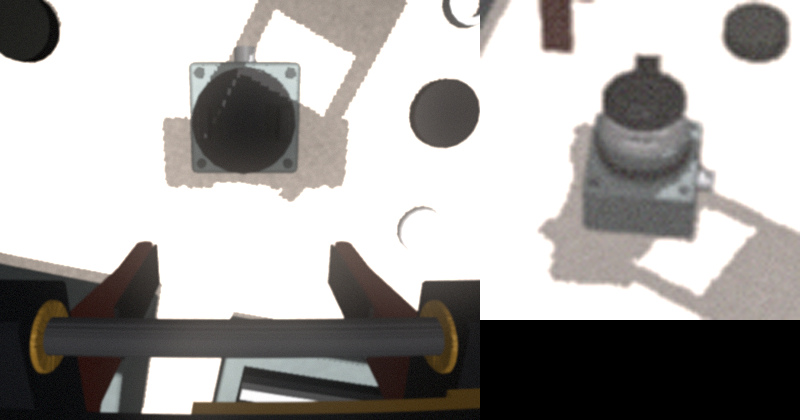

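The flange is level at 0.112 m. That is 6 mm above the 0.106 m rim (3 mm lift plus 3 mm flange), which matches latched; unlatched would sit near 0.115 m. The tabs are fully spread and the gripper is clear at pixel columns 150 and 340, with the bystanders as they were.

```bash
python3 -c "
from cell import robot
print(robot.sign_off())"
```

```text
the job is handed in; nothing more can be done
None
```

The dust cap is pushed home and measured as latched in the lens nose (level flange about 6 mm above the rim, both tabs spread); I never read more than about 20 N on the head, the hand is clear, and the job is handed in at about 14 s, though no verdict came back.

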